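# Open the spring-lid dressing dispenser

## Robot

A 6-joint arm with a two-finger parallel gripper is mounted at the origin on the work surface. World frame = base frame: x ahead of the robot, y to its left, z up, the work surface at z = 0. Lengths are in m, angles in rad, forces in N, time in s.
With the tool pointing down it reaches from about 0.375 to 0.9 m from the base axis. Payload 3.1 kg.
Tool frame: the origin (TCP) lies midway between the tips of the shut fingers; the grasp point (between the pads) lies 19 mm behind it; z points along the fingers, y is the line along which they close (so a half turn about z gives the same grasp; the last joint's range is limited). The gripper opens to 85 mm and grips with 20 to 120 N. Pads are 22 mm wide; open, the fingers measure 114 mm over their backs; the gripper's body (76 mm by 85 mm) begins 54 mm behind the grasp point. The pads swing forward as they close: fully open they stand 13 mm farther back than shut.
Start: joints at [1.056, 0.527, 1.433, -0, 1.181, -0.178], TCP at [0.206, 0.59, 0.231] pointing down, gripper open.
Joint ranges: [-3.08, 3.08], [-0.75, 2.2], [0.22, 2.44], [-1.43, 4.57], [0, 2.65], [-2.85, 2.85]. Speed limits (rad/s): [2.79, 2.79, 3.14, 3.14, 3.14, 3.14].

## Interface

Orientations are given as a 3x3 rotation matrix whose columns are the frame's x, y, z axes.
In Python, from station import bot gives the robot as it stands.
- The arm moves only by the tool send_rows, never from a script. Its argument "targets" is one flat list of numbers, 4 for each row, row after row: the shift along the tool's x, y, z in cm, then the turn about the tool's z in degrees. In form: [tx, ty, tz, twist, tx, ty, tz, twist, ...]. A call has 1 to 12 rows; each row is the pose to reach, as a shift and turn from the pose commanded when the call began, along the tool's axes at that moment; what a row does not reach only later rows make up. A row lasts 1/10 s, in which the tool goes at most 50 mm and 8.59 degrees, less where a joint would pass 70% of its speed; a pose out of reach is approached as far as the arm can. A call with a gripper value outside its range is refused whole. "gripper" is the closure, from 0 (fully open) to 1 (shut), set as the call begins (left out, the last holds). The fingers move at their own pace and stop on an object; "grip_force" is the grip in N (left out, the last holds). Time passes only in rows, so rows that repeat a pose let the fingers close. It gives the time, the measured TCP pose, the force, the opening and the grip force at its end, in the units of the state.
- bot.observe(): the state, without advancing time (a new reading comes with each control period).
- bot.camera(name): name is "scene" or "top"; returns the picture (480x640x3 uint8, red, green, blue); there is no depth.
- bot.camera_params(name): a dict with "mtx" (3x3 intrinsics, pixels), "R" (3x3) and "t" (3): a world point X has camera coordinates R X + t. Camera axes: x right, y down, z forward; pixel columns grow to the right and rows downward; lengths in m; the calibration is good to about 2 mm. A picture is of the moment at which its call begins. camera_params takes no time and is no camera call.
- bot.finish_job(): hands the job in; it is judged then, once.
The state is a dict: "clock": time; "joints": joint angles; "qvel": joint speeds; "effort": joint torques, N m; "tcp_pos": TCP position; "tool_rot": TCP orientation; "wrist_force": force on the tool from outside, world axes, zero at the start; "torque": the same for the moment, N m; "finger_gap": opening from 0.0 (shut) to 1.0 (fully open); "grip_force": force on a finger pad.
Only numpy, scipy, OpenCV 4.12 (cv2) and the standard library are available. Lean on these libraries where they do the work, as an engineer would, in place of code of your own. Each camera call takes 0.05 s, during which the arm holds its last target. There are 200 camera calls.

## Task

Open the white dressing dispenser with your fingertips: press its push button so that the catch lets go and the spring raises the lid ajar, then push the lid up and right back past upright, until it leans open by itself. Nothing is to be picked up: the dispenser stays standing where it is, and the bowl, splint, pill case and torch around it are left alone.

Things in the scene. Friction and masses are not known exactly. Their poses are not given: they have to be found in the camera images.
- dispenser: White plastic dispenser box, loose on the blue shelf on rubber feet, 1.0 to 1.5 kg: 140 mm deep (its x), 200 mm wide (its y), 103 mm high over the button. Origin: centre of the underside; z up; x points from the button side (front, towards the robot) to the lid's hinge (back). The front 36 mm of its top is a flat fixed deck 94 mm above the shelf that carries the button; behind it a lid with a clear window covers an open compartment whose contents stay below 68 mm.
- button_top (a point): Centre of the top of the round grey push button (24 mm across), at x = -50 mm, y = 0 in the dispenser's frame, 103 mm above the shelf when not pressed, 9 mm above the deck. It goes straight down.
- catch (a joint): How far the push button is pressed, m: 0 up, 0.006 fully down. It needs 1.5 N to start and about 5 N fully down, and springs back up. The catch lets the lid go at roughly 3 to 5 mm; press it right down.
- lid (a joint): Lid angle, rad: 0 shut and latched, about 0.6 when the spring has raised it ajar, 1.57 upright, 1.85 leaning back on its stop. A light lid (0.12 kg) on a damped hinge: let go anywhere between ajar and upright it sinks back to ajar; past upright it falls slowly back to the stop and stays.
- lid_hinge (a point): Middle of the lid's hinge line, which runs along the dispenser's y, at x = +66 mm, 90 mm above the shelf. Fixed in the dispenser.
- lid_lip (a point): Middle of the lid's free front edge, a rounded lip 8 mm thick and 190 mm long along the dispenser's y, 94 mm from the hinge line. Moves with the lid: shut it lies 22 mm behind the button's centre and 92 mm above the shelf; ajar it is about 145 mm above the shelf, with free space beneath it (a small tongue 20 mm wide hangs 14 mm below its middle).
- bowl_mid (a point): Stainless steel bowl, 156 mm across, 58 mm high, loose; centre, half-way up. Leave alone.
- splint_mid (a point): Grey plastic gutter splint, 210 x 70 x 35 mm, loose, lying on its back; centre, half-way up; x along its length. Leave alone.
- pillcase_mid (a point): Clear plastic seven-day pill case, 150 x 36 x 22 mm, loose; centre, half-way up; x along its length. Leave alone.
- torch_mid (a point): Small aluminium torch lying flat, 140 mm long, 34 mm across the head, loose; centre, half-way up; x along its length towards the lens. Leave alone.
Things that resemble listed ones, but are neither listed nor needed, are in the scene too. Of the things shaped like the dispenser, the white one is meant.

How it is judged:
By the outcome, as a careful person would: the job done as asked, in the order asked, and still so for the second after the job is handed in, with the robot touching nothing.
It also fails if it takes over 45 s, if anything falls off the work surface, if the arm or the gripper's body presses on something with over 40 N, if the wrist force passes 120 N, or if a joint passes its speed limit or range.

## Working session

There is one attempt and no reset: what is moved stays moved. The work goes in short steps, Python scripts to look and compute and a tool call to move; the robot and the scene stay as the last step left them, time stands still between calls to the robot, and variables do not carry over. Pictures are saved under pics/ and viewed, at most 10 in all, crops included, and the job is handed in when it is done.

Besides the shell and the picture viewer there is one more tool, called after "Emit:" as name(argument=value, ...) on one line, values as JSON. send_rows: Moves the arm, as the interface text tells. Its arguments: {"type":"object","properties":{"targets":{"type":"array"},"gripper":{"type":"number"},"grip_force":{"type":"number"}},"required":["targets"]}

```bash
mkdir -p pics; python3 - <<'E'
from station import bot
import cv2,numpy as np
for n in("scene","top"):
    im=bot.camera(n);cv2.imwrite(f"pics/{n}0.png",im[:,:,::-1]);p=bot.camera_params(n);print(n,{k:np.round(v,4).tolist() for k,v in p.items()})
s=bot.observe();print(s)
E
```

```text
scene {'mtx': [[559.1162, 0.0, 317.8784], [0.0, 559.1162, 247.8655], [0.0, 0.0, 1.0]], 'R': [[0.8617, 0.5073, 0.0105], [0.4402, -0.7372, -0.5126], [-0.2522, 0.4463, -0.8586]], 't': [-0.4604, -0.1451, 1.2093]}
top {'mtx': [[470.3606, 0.0, 322.2206], [0.0, 470.3606, 253.7056], [0.0, 0.0, 1.0]], 'R': [[-0.0233, -0.9995, 0.0226], [-0.9977, 0.0218, -0.0648], [0.0643, -0.024, -0.9976]], 't': [0.0388, 0.5133, 0.8968]}
{'clock': 0.1, 'joints': array([ 1.05650339e+00,  5.28405681e-01,  1.43377767e+00, -6.09725274e-06,
        1.18137727e+00, -1.78512575e-01]), 'qvel': array([ 0.00141116, -0.00206224, -0.00236228,  0.00122486, -0.00188163,
       -0.00244637]), 'effort': array([-3.24177608e-04, -4.43306208e+01, -1.78586286e+01, -2.32364091e-04,
        3.97317359e-03, -9.60273866e-06]), 'tcp_pos': array([0.20560279, 0.58953665, 0.23041039]), 'tool_rot': array([[-9.44154062e-01,  3.29502928e-01, -9.63168645e-04],
       [ 3.29504157e-01,  9.44152565e-01, -1.71616463e-03],
       [ 3.43896877e-04, -1.93769187e-03, -9.99998064e-01]]), 'wrist_force': array([ 0.74112317, -0.8343766 ,  0.04865733]), 'torque': array([-0.01718459,  0.04346939,  0.03288373]), 'grip_force': 0.0, 'finger_gap': 0.999660256584109}
```

View pics/scene0.png

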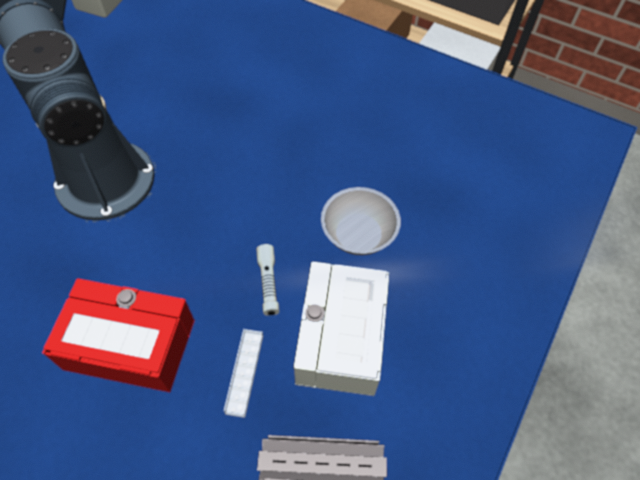

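View pics/top0.png

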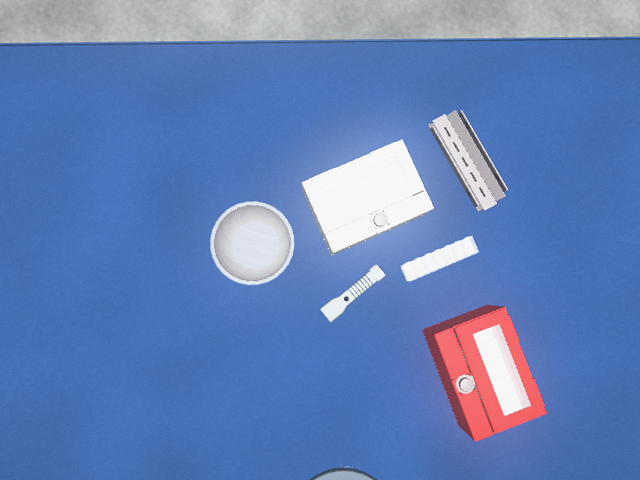

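The candidates are the white box with a grey button (scene (340,325), top (370,195)) and the red box (scene (120,335), top (485,375)). The white one matches the description. Its button is at about scene (315,312), top (380,219).

```bash
cat >h.py <<'E'
from station import bot
import cv2,numpy as np
def ray(n,uv):
    p=bot.camera_params(n);R=np.array(p["R"]);t=np.array(p["t"])
    d=R.T@np.linalg.inv(p["mtx"])@np.array([uv[0],uv[1],1.]);return -R.T@t,d
def plane(n,uv,z):
    o,d=ray(n,uv);return o+d*(z-o[2])/d[2]
def tri(a,b):
    A=np.zeros((3,3));c=np.zeros(3)
    for n,uv in(("scene",a),("top",b)):
        o,d=ray(n,uv);d/=np.linalg.norm(d);P=np.eye(3)-np.outer(d,d);A+=P;c+=P@o
    return np.linalg.solve(A,c)
E
python3 - <<'E'
from h import *
s=cv2.imread("pics/scene0.png");t=cv2.imread("pics/top0.png")
c={}
for n,im,b in(("scene",s,(300,297,332,328)),("top",t,(366,206,394,234))):
    x0,y0,x1,y1=b;g=cv2.cvtColor(im,cv2.COLOR_BGR2GRAY)[y0:y1,x0:x1]
    m=(g<(200 if n=="scene" else 235)).astype(np.uint8)
    k,l,st,ce=cv2.connectedComponentsWithStats(m);
    for i in range(1,k):
        if st[i,4]>40: print(n,st[i],ce[i]+[x0,y0])
for q in[(315,312)]:print("btn scene plane",plane("scene",q,.103),plane("top",(380,219),.103),tri(q,(380,219)))
m=((t.min(2)>200)).astype(np.uint8);m[:, :300]=0;m[260:]=0;m[:,437:]=0
cn=max(cv2.findContours(m,0,2)[0],key=cv2.contourArea)
print(cv2.approxPolyDP(cn,6,True).reshape(-1,2).tolist())
r=cv2.boxPoints(cv2.minAreaRect(cn));print(r.tolist())
for q in r:print(plane("top",q,.094).round(4))
a=cv2.resize(s[250:410,280:410],None,fx=3.6,fy=3.6,interpolation=2);b=cv2.resize(t[130:260,295:440],None,fx=2.7,fy=2.7,interpolation=2)
o=np.zeros((600,800,3),np.uint8)
o[:a.shape[0],:a.shape[1]]=a;w=min(b.shape[1],800-a.shape[1]);o[:b.shape[0],a.shape[1]:a.shape[1]+w]=b[:,:w];cv2.imwrite("pics/crop.png",o)
E
```

```text
scene [  0   0   6  31 100] [301.49 307.85]
scene [  5   0  23  25 314] [315.87261146 312.21656051]
top [ 7  7 14 14 73] [379.52054795 219.76712329]
top [10 20 18  8 72] [387.43055556 230.81944444]
btn scene plane [ 0.57110557 -0.0742721   0.103     ] [ 0.56773664 -0.07433721  0.103     ] [ 0.56930493 -0.07397732  0.10019385]
[[402, 140], [302, 182], [333, 251], [433, 207]]
[[300.8763122558594, 181.72166442871094], [402.0103454589844, 136.77320861816406], [433.6391906738281, 207.9381561279297], [332.5051574707031, 252.88661193847656]]
[0.639  0.0644 0.094 ]
[ 0.7181 -0.1204  0.094 ]
[ 0.587  -0.1729  0.094 ]
[0.5101 0.0108 0.094 ]
```

View pics/crop.png

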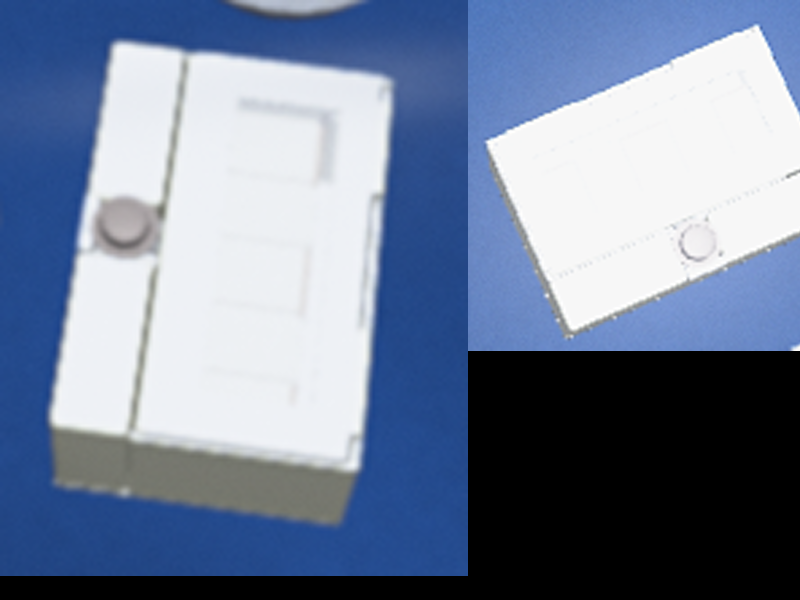

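The crop confirms the choice: a white box with a hinged lid, its round grey button at scene (315,312), top (380,219). In the world frame the button is at about (0.569, -0.074) and the box yaw is about 23°.

Emit:
send_rows(targets=[-1.5,-1.4,0,-1,-4.5,-4.1,0,-3.4,-8,-7.2,0,-6,-11.5,-10.4,0,-8.6,-15,-13.5,0,-11.3,-18.5,-16.7,0,-14,-22,-19.9,0,-16.5,-25.5,-23,0,-19.2,-29,-26.2,0,-21.8,-32.5,-29.4,0,-24.5,-36,-32.5,0,-27,-39.5,-35.7,0,-30], gripper=1, grip_force=20)

```text
clock: 1.3
tcp_pos: [0.4616, 0.1211, 0.2312]
tool_rot: [[-0.982, -0.188, -0.0], [-0.188, 0.982, 0.0], [0.0, 0.0, -1.0]]
wrist_force: [0.7, 0.6, 0.1]
finger_gap: 0.0
grip_force: 0.0
```

```bash
cat >>h.py <<'E'
def go(x,y,z,yang):
    s=bot.observe();R=s["tool_rot"];d=R.T@(np.array([x,y,z])-s["tcp_pos"])
    a=np.degrees(np.arctan2(R[1,1],R[0,1]))
    print("t",s["clock"],"tcp",s["tcp_pos"].round(4),"yang",a.round(2),"F",s["wrist_force"].round(2),"gap",round(s["finger_gap"],3))
    print("shift cm",(d*100).round(2),"twist",round(a-yang,2))
E
python3 -c "
from h import *
go(.569,-.074,.13,113)"
```

```text
t 1.3 tcp [0.4616 0.1211 0.2312] yang 100.86 F [0.68 0.58 0.13] gap 0.0
shift cm [ -6.87 -21.18  10.11] twist -12.14
```

Emit:
send_rows(targets=[-1.4,-4.2,1,-2.5,-2.8,-8.5,3,-5,-4.2,-12.7,5,-7.5,-5.6,-17,7,-10,-6.6,-20.2,9,-12,-6.9,-21.2,10,-12.1,-6.9,-21.2,10,-12.1,-6.9,-21.2,10,-12.1])

```text
clock: 2.1
tcp_pos: [0.5675, -0.0714, 0.1312]
tool_rot: [[-0.921, -0.388, -0.002], [-0.388, 0.921, 0.001], [0.001, 0.002, -1.0]]
wrist_force: [0.8, -0.5, 0.4]
finger_gap: 0.003
grip_force: 0.0
```

```bash
python3 - <<'E'
from h import *
go(.569,-.074,.097,113)
s=bot.camera("scene")[:,:,::-1];t=bot.camera("top")[:,:,::-1]
a=cv2.resize(s[230:390,250:410],None,fx=2.5,fy=2.5,interpolation=2);b=cv2.resize(t[130:290,300:460],None,fx=2.5,fy=2.5,interpolation=2)
cv2.imwrite("pics/c2.png",np.hstack([a,b]))
E
```

```text
t 2.1 tcp [ 0.5675 -0.0714  0.1312] yang 112.85 F [ 0.76 -0.5   0.39] gap 0.003
shift cm [-0.04 -0.31  3.42] twist -0.15
```

View pics/c2.png

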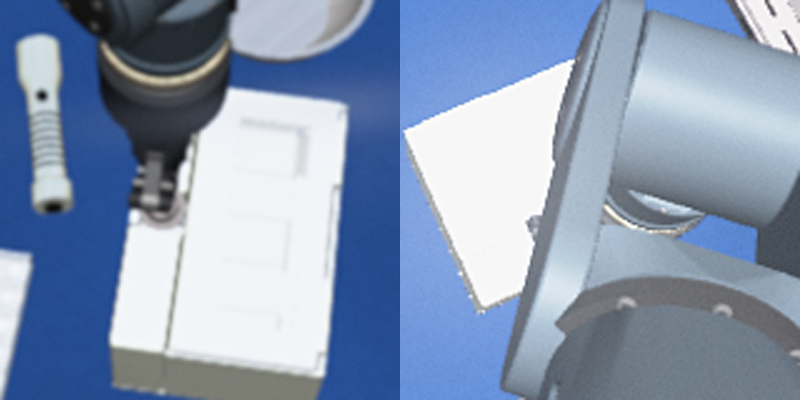

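The fingertips sit just above the button, which is at scene (316,312).

Emit:
send_rows(targets=[0,0,1.5,0,0,0,2.4,0,0,0,2.9,0,0,0,3.2,0,0,0,3.4,0,0,0,3.5,0,0,0,3.5,0])

```text
clock: 2.9
tcp_pos: [0.5682, -0.0717, 0.0971]
tool_rot: [[-0.922, -0.388, -0.001], [-0.388, 0.922, 0.001], [0.0, 0.001, -1.0]]
wrist_force: [-1.9, 3.8, 6.4]
finger_gap: 0.002
grip_force: 3.1
```

```bash
python3 - <<'E'
from h import *
go(.569,-.074,.096,113)
s=bot.camera("scene")[:,:,::-1]
cv2.imwrite("pics/c3.png",cv2.resize(s[200:400,230:430],None,fx=2.5,fy=2.5,interpolation=2))
E
```

```text
t 2.9 tcp [ 0.5682 -0.0717  0.0971] yang 112.85 F [-1.94  3.84  6.37] gap 0.002
shift cm [ 0.01 -0.24  0.11] twist -0.15
```

View pics/c3.png

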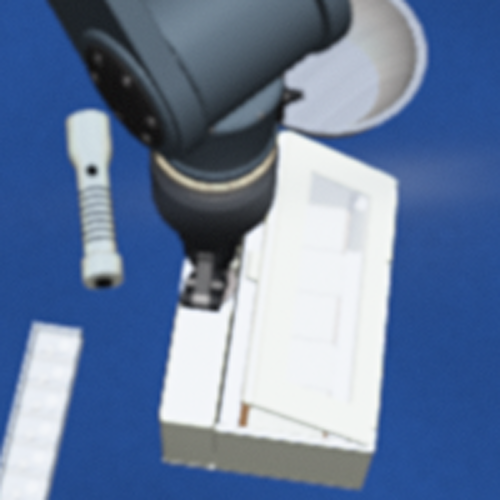

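The lid has sprung ajar. The scene crop shows the raised lip from about (250,280) to (245,400) and the open gap in front of it. Next I lift off the button, sidestep the tongue, and enter under the lip.

Emit:
send_rows(targets=[0,0,-0.8,0,0,0,-1.6,0,0,-1.5,-2.1,0,0,-3,-2.1,0,0,-3.5,-2.1,0,-0.7,-3.5,-2.1,0,-1.4,-3.5,-2.1,0,-1.8,-3.5,-2.1,0,-2.2,-3.5,-2.2,0,-2.5,-3.5,-2.4,0,-2.8,-3.5,-2.7,0,-3.1,-3.5,-3.0,0])

```text
clock: 4.15
tcp_pos: [0.6096, -0.0925, 0.1265]
tool_rot: [[-0.921, -0.389, -0.003], [-0.389, 0.921, 0.0], [0.003, 0.001, -1.0]]
wrist_force: [-3.8, -2.1, 3.5]
finger_gap: -0.001
grip_force: 2.3
```

```bash
python3 - <<'E'
from h import *
go(.569,-.074,.096,113)
s=bot.camera("scene")[:,:,::-1]
cv2.imwrite("pics/c4.png",cv2.resize(s[200:400,230:430],None,fx=2.5,fy=2.5,interpolation=2))
E
```

```text
t 4.15 tcp [ 0.6096 -0.0925  0.1265] yang 112.89 F [-3.79 -2.06  3.55] gap -0.001
shift cm [3.02 3.28 3.07] twist -0.11
```

View pics/c4.png

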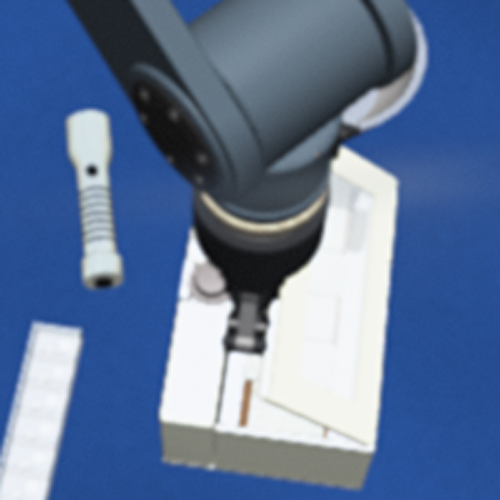

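The fingers are behind the deck and against the lip at crop (250,330). The force is about 4 N, and the box outline hasn't moved. I continue along the lid's arc.

Emit:
send_rows(targets=[-0.3,0,-0.3,0,-0.6,0,-0.7,0,-0.9,0,-1.0,0,-1.2,0,-1.3,0,-1.5,0,-1.5,0,-1.8,0,-1.7,0,-2.1,0,-1.9,0,-2.4,0,-2.0,0,-2.7,0,-2.2,0,-3.0,0,-2.3,0,-3.3,0,-2.4,0,-3.6,0,-2.5,0])

```text
clock: 5.4
tcp_pos: [0.6442, -0.0786, 0.1513]
tool_rot: [[-0.921, -0.388, 0.0], [-0.388, 0.921, 0.0], [-0.0, 0.0, -1.0]]
wrist_force: [-0.4, -0.2, 0.1]
finger_gap: -0.002
grip_force: 0.3
```

```bash
python3 - <<'E'
from h import *
go(.569,-.074,.096,113)
s=bot.camera("scene")[:,:,::-1]
cv2.imwrite("pics/c5.png",cv2.resize(s[200:400,230:430],None,fx=2.5,fy=2.5,interpolation=2))
E
```

```text
t 5.4 tcp [ 0.6442 -0.0786  0.1513] yang 112.86 F [-0.42 -0.16  0.07] gap -0.002
shift cm [6.75 3.35 5.53] twist -0.14
```

View pics/c5.png

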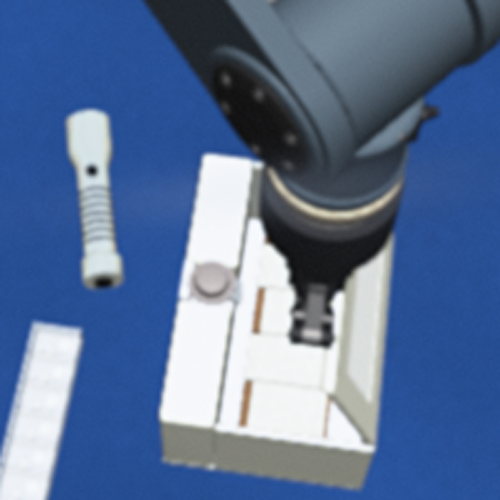

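The lid is well up. Its lip is now at crop (345,395) and the box hasn't moved. I push on past upright.

Emit:
send_rows(targets=[-0.4,0,-0.1,0,-0.8,0,-0.3,0,-1.2,0,-0.4,0,-1.6,0,-0.5,0,-2.0,0,-0.5,0,-2.4,0,-0.5,0,-2.8,0,-0.5,0,-3.2,0,-0.5,0,-3.6,0,-0.5,0,-4.0,0,-0.5,0,-4.4,0,-0.5,0,-4.6,0,-0.5,0])

```text
clock: 6.65
tcp_pos: [0.6868, -0.0607, 0.1563]
tool_rot: [[-0.921, -0.389, 0.0], [-0.389, 0.921, 0.0], [-0.0, -0.0, -1.0]]
wrist_force: [0.6, -0.2, -0.9]
finger_gap: 0.001
grip_force: 0.0
```

```bash
python3 - <<'E'
from h import *
go(.569,-.074,.096,113)
s=bot.camera("scene")[:,:,::-1]
cv2.imwrite("pics/c6.png",cv2.resize(s[200:400,230:430],None,fx=2.5,fy=2.5,interpolation=2))
E
```

```text
t 6.65 tcp [ 0.6868 -0.0607  0.1563] yang 112.87 F [ 0.57 -0.18 -0.94] gap 0.001
shift cm [11.37  3.35  6.03] twist -0.13
```

View pics/c6.png

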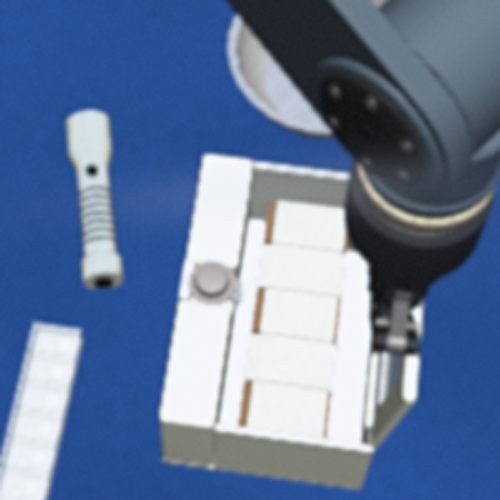

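The lid leans back past upright. Its free edge is at crop (415,395), behind the box's back edge at (370,450), and the finger force is about zero. I withdraw forwards, then up.

Emit:
send_rows(targets=[0,0,0,0,0.5,0,0,0,1.5,0,0,0,3,0,0,0,5,0,-1,0,7,0,-3,0,9,0,-6,0,11,0,-9,0,14,2,-11,0,17,5,-12,0,19,8,-12,0,19,10,-12,0])

```text
clock: 7.9
tcp_pos: [0.4676, -0.0416, 0.2766]
tool_rot: [[-0.922, -0.387, -0.003], [-0.387, 0.922, 0.001], [0.002, 0.002, -1.0]]
wrist_force: [0.2, -0.2, -0.6]
finger_gap: -0.0
grip_force: 0.0
```

```bash
python3 - <<'E'
from h import *
for i in range(10): bot.camera("top")
go(.569,-.074,.096,113)
s=bot.camera("scene")[:,:,::-1];t=bot.camera("top")[:,:,::-1]
cv2.imwrite("pics/c7.png",np.hstack([cv2.resize(s,(400,300)),cv2.resize(s[180:410,230:460],(400,300))]))
E
```

```text
t 8.4 tcp [ 0.4729 -0.0432  0.276 ] yang 112.82 F [-0.23 -0.4  -0.43] gap 0.005
shift cm [-7.67 -6.57 18.  ] twist -0.18
```

View pics/c7.png

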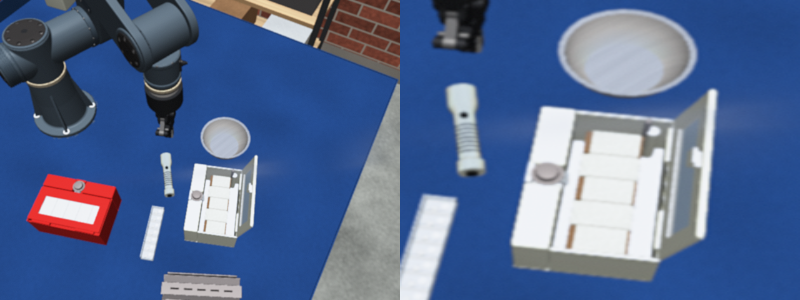

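The lid stands open, leaning back (lip at crop (715,90)–(705,235)). The robot is clear, and the box and the other items are where they were. I check that the lid is stationary and compute the lip's position before handing in.

```bash
python3 - <<'E'
from h import *
a=bot.camera("scene").astype(int)
for i in range(14): bot.camera("top")
b=bot.camera("scene").astype(int)
d=np.abs(a-b).max(2)[230:400,290:450];print("diff",d.max(),(d>25).sum())
m=np.mean([plane("scene",(411,249),.18),plane("scene",(405,315),.18)],0)
h=np.array([.569,-.074])+.116*np.array([.92,.39]);print("lip behind hinge m",(m[:2]-h)@np.array([.92,.39]))
if (d>25).sum()<10: print(bot.finish_job())
E
```

```text
diff 5 0
lip behind hinge m 0.029554767789936265
the job is handed in; nothing more can be done
None
```

The white dispenser is open and the job is handed in: the button was pressed, and the lid was pushed past upright and leans back on its own, its lip about 30 mm behind the hinge; in the pictures the box had not shifted, nothing else was touched, and it took about 9 s.

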